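# Change the shell carrier in the spring-catch fixture

### The job

Press the thumb pad of the fixture's spring catch so that the finished carrier (the one with the carved shell) is let go, slide it out along the rails and set it down upright on the bench, clear of the fixture. Then slide the other carrier, with the plain round blank, into the rails until the catch clicks shut behind its tooth, and leave it latched. Work gently: do not force the catch or ram a carrier against the stop, do not drop a carrier, and do not disturb the glue bottle, the polishing bar or the cork drum.

Things in the scene. Friction and masses are not known exactly. Their poses are not given: they have to be found in the camera images.
- fixture: quick-change fixture screwed down: dark steel base plate 206 x 94 x 8 mm, origin on its underside below a latched carrier, x = the way in, base from x = -87 to +119 mm. Two aluminium rails, x = -28 to 32 mm, make a slot 62.5 mm wide, z = 8 to 18 mm, under lips (top z = 23 mm, 50 mm free between them); flared cheeks widen the mouth to 72 mm at x = -49 mm
- apron (a point): point on the base plate's top (z = 8 mm), fixture x = -76 mm, y = 0, on the open apron before the rails, axes as the fixture's: a carrier with its origin here has its foot clear of the rail lips, so it can be lifted off or set down here; from here it slides along +x into the rails. A work lamp hangs low to the left of the fixture's far end: come in from the robot's side
- pad_top (a point): centre of the top of the catch's black thumb pad (28 x 26 mm), at rest at fixture x = 106, z = 33.5 mm. Pressed straight down, it lifts the hook: 5.5 mm down frees the tooth, the travel ends hard 7 mm down; takes 3 to 9 N. Hold it down about 0.5 s: a brass ejector pin (4.5 N, 2.5 N when out) then pushes the freed carrier 12 to 16 mm out
- hook (a point): lower edge of the hook's holding face on the catch rocker (pivot pin at fixture x = 76, z = 15 mm), at rest at fixture x = 44, z = 17 mm; it holds a carrier's tooth from behind, and drops behind the tooth with a click when a carrier is pushed home. The sliding faces of the fixture and of the carriers' feet are waxed and slip easily
- stop_block: fixed steel stop under the catch, origin at the middle of its face (13 x 12 mm), at fixture x = 62.5, z = 12 mm; the brass pin comes out of it. The tip of a latched carrier's tongue is 2.5 mm short of it, so a carrier pushed on past the click meets it hard. It sets the depth for the tool: never push on it with more than 20 N
- catch (a joint): angle of the catch rocker (rad): 0 = hook down (closed); grows as the pad is pressed or a carrier's tooth lifts the hook; from 0.18 on the hook is clear of the tooth; end of travel 0.24
- carrier_done: finished carrier, latched at the start (origin over the fixture's, z = 8 mm, same yaw): hardwood block 56 x 44 x 34 mm (x, y, z) on an aluminium foot 60 x 60 x 8 mm, carved pearl shell waxed on top; origin at the centre of the foot's underside. A steel tongue 20 mm wide, 8 mm thick reaches to x = 60 mm, with a 6 mm high tooth (holding face x = 44, ramp x = 47 to 58 mm). 0.17 kg
- done_grip (a point): middle of carrier_done's block 30 mm above the foot's underside; the block's sides (44 mm apart along y) span 8 to 42 mm above the underside, the shell on top ends at 57 mm. There is free bench for it right of the fixture's far half, round world x = 0.62, y = -0.20. Latched, only the block's part more than 15 mm above the underside stands free of the rail lips
- carrier_next: carrier of the same make and frame as carrier_done, with a plain round pearl-white blank (41 mm wide, top at z = 50 mm) instead of the shell; stands upright on the bench, 0.12 to 0.24 kg. Its tongue is slotted and clamped by two screws, which sets where the blank lies under the tool: tip and tooth are 7 mm less to 17 mm farther out than on carrier_done; this is not reported
- next_grip (a point): middle of carrier_next's block, 30 mm above the foot's underside. With the tongue's unknown setting this carrier latches with its origin at fixture x = -17 to +7 mm. Pushing the tooth past the hook takes about 6 to 11 N over the last 15 mm, then the hook snaps down and the stop follows 2.5 mm farther; let go, the ejector presses the carrier back onto the hook
- glue_bottle: bystander: small glue bottle, 33 mm across, 88 mm tall, upright, origin under its centre
- polish_bar: bystander: polishing compound bar 26 x 62 x 24 mm lying on the bench, origin under its centre
- cork_drum: bystander: small drum 33 x 53 x 32 mm lying on the bench, origin under its centre

How it is judged:
On the way, in this order (a step that is already met when the one before it is completed fails the run):
1. the thumb pad is pressed with the gripper and the finished carrier is let go (value of joint catch above 0.15 rad and contact force between the fingers and fixture above 1 N and x of carrier_done in the frame of fixture below -0.003 m), for 0.1 s.
2. the finished carrier stands upright on the bench, clear of the fixture, and is let go (height (world z) of carrier_done below 0.005 m and angle between carrier_done's own z axis and vertical below 0.1 rad and contact force between carrier_done and fixture below 0.05 N and horizontal distance between carrier_done and fixture above 0.12 m and contact force between the fingers and carrier_done below 0.05 N), for 0.2 s.
At the end, for the whole second after the job is handed in: Blank carrier flat on the base in the rails, -20 to +10 mm along and within 4 mm across from the fixture's origin, catch closed (< 0.03 rad) and holding its tooth (over 3 N); finished carrier upright on the bench, off the fixture, origin over 120 mm from the fixture's; both at rest (value of joint catch below 0.03 rad and contact force between carrier_next and catch above 3 N and x of carrier_next in the frame of fixture between -0.02 and 0.01 m and y of carrier_next in the frame of fixture between -0.004 and 0.004 m and z of carrier_next in the frame of fixture between 0.005 and 0.012 m and angle between the x axis of carrier_next and the x axis of fixture, either way round below 0.1 rad and linear speed of each of carrier_next, carrier_done below 0.02 m/s and height (world z) of carrier_done below 0.005 m and angle between carrier_done's own z axis and vertical below 0.1 rad and horizontal distance between carrier_done and fixture above 0.12 m); the robot touches nothing.
It fails at once if the robot presses on the fixture or its catch with more than 25 N (contact force between any of the fingers, the arm and fixture above 25 N).
It fails at once if the new carrier is rammed against the stop with more than 20 N (contact force between carrier_next and stop_block above 20 N).
It fails at once if a carrier is jammed or torn in the rails with more than 60 N in all ((contact force between carrier_next and fixture above 60 N and x of carrier_next in the frame of fixture above -0.06 m) or (contact force between carrier_done and fixture above 60 N and x of carrier_done in the frame of fixture above -0.06 m)).
It fails at once if a carrier is dropped: let go in the air ((height (world z) of carrier_done above 0.025 m and contact force between carrier_done and anything else below 0.02 N) or (height (world z) of carrier_next above 0.025 m and contact force between carrier_next and anything else below 0.02 N)).
It fails at once if a bystander is disturbed (moved more than 20 mm) (distance of any of glue_bottle, polish_bar, cork_drum from where it was at the start of the episode above 0.02 m).
It also fails if it takes over 72 s, if anything falls off the work surface, if the arm or the gripper's body presses on something with over 40 N, if the wrist force passes 120 N, or if a joint passes its speed limit or range.

### The arm

A 6-joint arm with a two-finger parallel gripper is mounted at the origin on a cart in front of the work surface, level with it; the furniture and walls round the work are solid. World frame = base frame: x ahead of the robot, y to its left, z up, the work surface at z = 0. Lengths are in m, angles in rad, forces in N, time in s.
With the tool pointing down it reaches from about 0.35 to 0.975 m from the base axis. Payload 4.9 kg.
Tool frame: the origin (TCP) lies midway between the tips of the shut fingers; the grasp point (between the pads) lies 19 mm behind it; z points along the fingers, y is the line along which they close (so a half turn about z gives the same grasp; the last joint's range is limited). The gripper opens to 85 mm and grips with 20 to 120 N. Pads are 22 mm wide; open, the fingers measure 114 mm over their backs; the gripper's body (76 mm by 85 mm) begins 54 mm behind the grasp point. The pads swing forward as they close: fully open they stand 13 mm farther back than shut.
Start: joints at [-1.352, 0.053, 1.613, -0, 1.476, -0.119], TCP at [0.207, -0.59, 0.231] pointing down, gripper open.
Joint ranges: [-3.01, 3.01], [-1.01, 2.22], [0.06, 2.58], [-1.02, 4.17], [0.09, 2.62], [-3.14, 3.14]. Speed limits (rad/s): [2.57, 2.57, 3.14, 3.14, 3.14, 3.14].

### API

Orientations are given as a unit quaternion [w, x, y, z].
In Python, from plant import * gives the robot as it stands.
- The arm moves only by the tool jog_arm, never from a script. Its argument "targets" is a list of rows, each a list of 3 entries, a list of its own where there are three numbers: the shift along the tool's x, y, z in units of 25 mm (1.0 is 25 mm), then the turn, a rotation vector about the tool's x, y, z in units of 8 degrees (1.0 is 8 degrees), then the opening in per cent of the stroke, from 0 (shut) to 100 (fully open). A call has 1 to 8 rows; each row is the pose to reach, as a shift and turn from the pose commanded when the call began, along the tool's axes at that moment; what a row does not reach only later rows make up. A row lasts 1/8 s, in which the tool goes at most 62.5 mm and 10.7 degrees, less where a joint would pass 70% of its speed; a pose out of reach is approached as far as the arm can. A call with a gripper value outside its range is refused whole. The fingers move at their own pace and stop on an object; the grip force is fixed at half the most. Time passes only in rows, so rows that repeat a pose let the fingers close. It gives the time, the measured TCP pose, the force, the opening and the grip force at its end, in the units of the state.
- state(): the state, without advancing time (a new reading comes with each control period).
- grab_frame(name): name is "side" or "top"; returns (picture, depth): 384x512x3 uint8, red, green, blue; 384x512 float32, m along the optical axis (not along the pixel's ray), 0 where there is no reading.
- camera_params(name): a dict with "fovy" (degrees; the focal length in pixels is half the picture's height over the tangent of half this angle, whatever the lens; pixels are square), "cx", "cy" (the principal point, pixels), "dist" ([k1, k2, p1, p2, k3] as OpenCV has them; the pictures are not rectified), "rvec" (rotation vector, rad) and "tvec" (3), from world to camera coordinates, as OpenCV has them. Camera axes: x right, y down, z forward; pixel columns grow to the right and rows downward; lengths in m; the calibration is good to about 2 mm. A picture is of the moment at which its call begins. camera_params takes no time and is no camera call.
- job_done(): hands the job in; it is judged then, once.
The state is a dict: "time": time; "joint_pos": joint angles; "joint_vel": joint speeds; "joint_efforts": joint torques, N m; "tool_pos": TCP position; "tool_rot": TCP orientation; "contact_force": force on the tool from outside, world axes, zero at the start; "ft_torque": the same for the moment, N m; "gripper_width": opening from 0.0 (shut) to 1.0 (fully open); "grasp_force": force on a finger pad.
Only numpy, scipy, OpenCV 4.12 (cv2) and the standard library are available. Lean on these libraries where they do the work, as an engineer would, in place of code of your own. Each camera call takes 0.05 s, during which the arm holds its last target. There are 200 camera calls.

## Working session

There is one attempt and no reset: what is moved stays moved. The work goes in short steps, Python scripts to look and compute and a tool call to move; the robot and the scene stay as the last step left them, time stands still between calls to the robot, and variables do not carry over. Pictures are saved under pics/ and viewed, at most 10 in all, crops included, and the job is handed in when it is done.

Besides the shell and the picture viewer there is one more tool, called after "Emit:" as name(argument=value, ...) on one line, values as JSON. jog_arm: Moves the arm, as the interface text tells. Its arguments: {"type":"object","properties":{"targets":{"type":"array"}},"required":["targets"]}

```bash
mkdir -p pics; ls; cat > h.py <<'E'
import numpy as np, cv2
from plant import *
from scipy.spatial.transform import Rotation as R
def cam(n):
    p=camera_params(n); f=192/np.tan(np.radians(p['fovy'])/2)
    K=np.array([[f,0,p['cx']],[0,f,p['cy']],[0,0,1.]])
    return K,np.array(p['dist'],float),np.array(p['rvec'],float),np.array(p['tvec'],float)
def ray(n,uv):
    K,d,r,t=cam(n); uv=np.array(uv,float).reshape(-1,1,2)
    q=cv2.undistortPoints(uv,K,d).reshape(-1,2); Rm=cv2.Rodrigues(r)[0]
    return -Rm.T@t, np.c_[q,np.ones(len(q))]@Rm
def onz(n,uv,z):
    c,d=ray(n,uv); return c+d*((z-c[2])/d[:,2:3])
def cloud(n,dep):
    v,u=np.mgrid[:384,:512]; c,d=ray(n,np.c_[u.ravel(),v.ravel()])
    P=c+d*dep.reshape(-1,1); P[dep.ravel()==0]=np.nan
    return P.reshape(384,512,3)
def proj(n,P):
    K,d,r,t=cam(n); return cv2.projectPoints(np.array(P,float).reshape(-1,1,3),r,t,K,d)[0].reshape(-1,2)
def grab(n,name=None):
    im,dep=grab_frame(n)
    np.savez('last_%s.npz'%n,im=im,dep=dep)
    if name: cv2.imwrite('pics/'+name,im[:,:,::-1])
    return im,dep
E
python3 - <<'E'
from h import *
for n in('top','side'):
    grab(n,n+'0.png'); c,d=ray(n,[[256,192]]); print(n,c,d,camera_params(n)['fovy'])
print(state())
E
```

```text
pics
top [ 0.55342975 -0.13548687  0.91917383] [[ 0.07651356 -0.00267913 -0.99732839]] 54.64010017448552
side [0.52584783 0.6446551  0.47113676] [[ 0.0833074  -0.87433419 -0.47823097]] 54.309199291515206
{'time': 0.1, 'joint_pos': array([-1.35199973e+00,  5.32853663e-02,  1.61413846e+00,  1.50540927e-05,
        1.47601012e+00, -1.18958266e-01]), 'joint_vel': array([-0.00137045,  0.00131216, -0.00218106,  0.00011947,  0.00099546,
        0.00064917]), 'joint_efforts': array([-1.06982105e-03, -3.94898772e+01, -3.71366394e+01, -2.57369038e-04,
        3.84859362e-03,  2.09302634e-06]), 'tool_pos': array([ 0.20701307, -0.58912954,  0.23020024]), 'tool_rot': array([-9.19874015e-04,  9.85773767e-01,  1.68075078e-01, -3.84555812e-05]), 'contact_force': array([ 0.63356012, -0.03963158, -0.05311848]), 'ft_torque': array([ 0.04578594, -0.01476341, -0.03080509]), 'grasp_force': 0.0, 'gripper_width': 1.001846236700118}
```

View pics/top0.png

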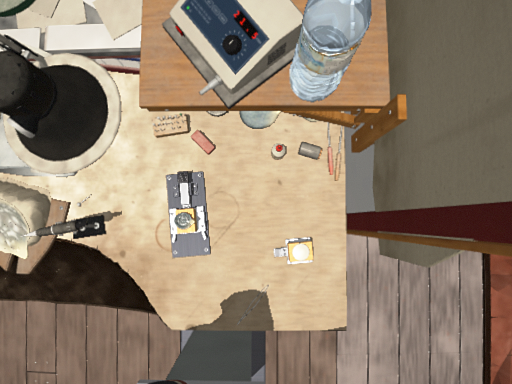

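View pics/side0.png

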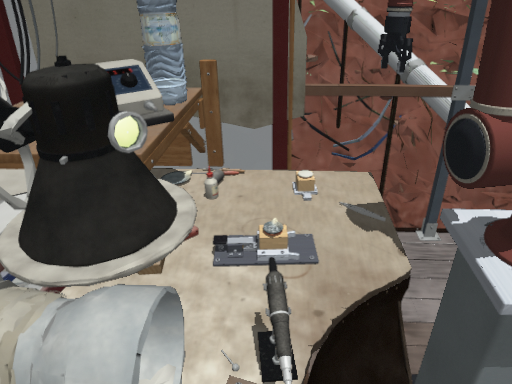

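Top view: the fixture is at about (187,213), with its catch up (+x) and the pad near (185,176). The done carrier is at (183,220). The next carrier is at (300,250), tongue pointing left (+y). The side view agrees, with the lamp at far left and the handpiece near (275,300).

```bash
python3 - <<'E'
from h import *
z=np.load('last_top.npz'); im,dep=z['im'],z['dep']; P=cloud('top',dep)
Z=P[...,2]
# height map crop
crop=np.s_[90:270,60:340]
big=cv2.resize(im[160:270,150:320],None,fx=4.5,fy=4.5,interpolation=cv2.INTER_CUBIC)
cv2.imwrite('pics/c0.png',big[:,:,::-1])
hsv=cv2.cvtColor(im,cv2.COLOR_RGB2HSV)
print('bench z',np.nanmedian(Z[260:300,200:250]))
print('noise',np.nanstd(Z[265:285,180:210]))
g=(im.max(2)<120)&(im.max(2).astype(int)-im.min(2)<40)
g[:165]=0;g[262:]=0;g[:,:160]=0;g[:,216:]=0
m=cv2.morphologyEx(g.astype(np.uint8),cv2.MORPH_CLOSE,np.ones((3,3)))
c=max(cv2.findContours(m,0,2)[0],key=cv2.contourArea)
b=cv2.boxPoints(cv2.minAreaRect(c)); w=onz('top',b,0.008); print(b,w)
print(np.linalg.norm(np.diff(w,axis=0),axis=1),w.mean(0))
np.set_printoptions(linewidth=220)
print((Z[166:262:3,160:216:3]*1000).round())
print('next');print((Z[232:270:2,268:322:2]*1000).round())
E
```

```text
bench z 7.80551750414471e-05
noise 0.0015284586088302713
[[170.83784 205.97298]
 [177.0811  168.5135 ]
 [201.56758 172.59459]
 [195.32433 210.05406]] [[ 0.58880349  0.07222711  0.008     ]
 [ 0.68188943  0.05797978  0.008     ]
 [ 0.67153683 -0.00324536  0.008     ]
 [ 0.57881952  0.01131822  0.008     ]]
[0.09416995 0.06209424 0.09385413] [0.63026232 0.03456994 0.008     ]
[[ 3.  2.  2. -0.  4.  0.  1.  1.  2.  1.  1.  2.  2.  2. -0.  1.  2.  2.  0.]
 [-1.  1. -0.  2.  3.  1.  3.  1.  1.  3.  1. -2.  1.  0. -2.  0.  1. -5. -0.]
 [-1.  1.  1. -1.  1. -4. 34. 33. 33. 33.  1. 11.  7. 10. 10. -1. -1. -1. -3.]
 [-0.  1.  9.  8.  7. 10. 32. 34. 34. 33.  6.  8.  8. 10.  6.  1. -0. -0.  2.]
 [ 1. -0.  8. 13.  9.  9. 33. 35. 33. 32. 10.  7.  6.  7.  6. -2.  2. -2. -0.]
 [ 0.  0.  8.  7. 10.  9. 36. 30. 35. 35.  7. 11. 10.  8.  7.  2. -0.  1.  1.]
 [ 1. -1.  7. 10.  8.  7. 29. 29. 32. 32. 29. 14. 13.  6. 11. -1. -1. -1.  1.]
 [-1.  1. -1.  8.  9. 14. 30. 29. 28. 31. 31. 11. 13.  6.  5.  2. -3.  1. -1.]
 [-0.  1.  0.  8.  9. 14. 31. 32. 28. 30. 28. 10.  9.  9. nan  2.  2. -2.  1.]
 [-2.  3. -1
[... 3220 characters left out ...]
 47. 46. 39. 40.  2. -0. -3. -1.]
 [ 2. -1.  2.  2. -1.  1.  0. -1. -3.  1.  8. 42. 44. 40. 47. 48. 49. 48. 50. 48. 41. 43. 43. -1.  1. -0.  4.]
 [ 0. -2. -4.  1. -2.  1.  2. -1. -3. -1.  9. 45. 43. 41. 43. 47. 46. 43. 40. 43. 46. 41. 41. -1. -1.  1. -1.]
 [ 2.  0. -2.  0. -0.  3. -0. -1. -0. -2. 10. 11.  9.  5.  4.  8.  7.  7.  8.  7.  6.  7.  0. -2. -1.  1.  1.]
 [ 2. -1. -2. -0.  0.  2.  0.  0.  0.  1.  1. -1.  0. nan -1.  1. -1. -2.  2.  2. -0.  0. -3. -2.  0. -2. -3.]
 [-1. -1.  0.  1. -1. -1. -1.  2. -0. -0.  2. -2. -0. -2. -2.  1.  2.  1. -1.  2.  0. -1. -1.  0. -0. -0. -2.]
 [ 0. -1. -1.  3. -1. -2.  1. -1. -0. -1.  2. -3.  0. -0.  0. -3. -1. -1.  2. -1.  1.  1. -1. -1.  0. -0.  1.]]
```

View pics/c0.png

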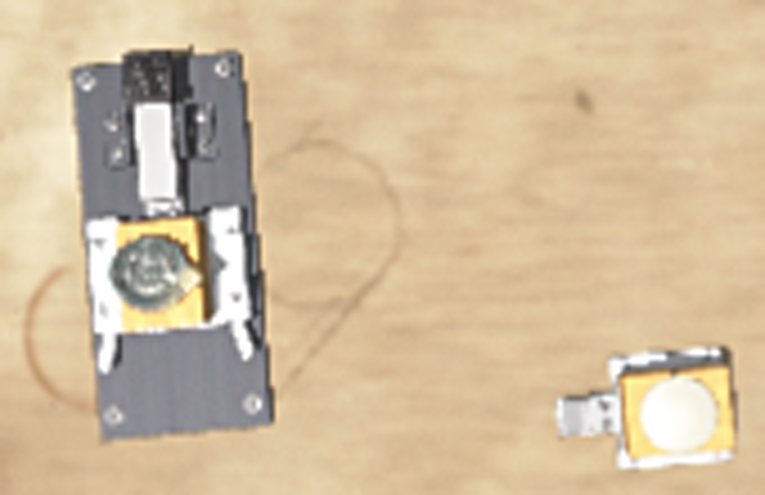

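```bash
cat >> h.py <<'E'
def rect(Q):
    (c,s,a)=cv2.minAreaRect(Q[:,:2].astype(np.float32)*1000); return np.array(c).round(1),np.array(s).round(1),round(a,2)
def blob(m):
    n,l,s,_=cv2.connectedComponentsWithStats(m.astype(np.uint8),connectivity=4); k=1+np.argmax(s[1:,4]); return l==k
E
python3 - <<'E'
from h import *
z=np.load('last_top.npz'); im,dep=z['im'],z['dep']; P=cloud('top',dep); Z=P[...,2]
Zf=cv2.medianBlur(np.nan_to_num(Z).astype(np.float32),3)
def reg(r0,r1,c0,c1):
    m=np.zeros((384,512),bool); m[r0:r1,c0:c1]=1; return m
F=blob((Zf>.0045)&reg(160,268,158,220)); 
c=max(cv2.findContours(F.astype(np.uint8),0,1)[0],key=cv2.contourArea)
# base outline: boundary pixels low
low=F&(Zf<.014)
Q=onz('top',np.argwhere(low)[:,::-1],0.008); r=rect(Q); print('base',r)
# edge-based yaw: right edge and left edge fits in rows
def edges(side):
    pts=[]
    for v in range(172,258):
        u=np.where(F[v])[0]
        if len(u)==0: continue
        k=u[0]-.5 if side=='L' else u[-1]+.5
        if Zf[v,u[0] if side=='L' else u[-1]]<.014: pts.append((k,v))
    return onz('top',pts,.008)
for s in 'LR':
    q=edges(s); 
    for _ in range(3):
        p=np.polyfit(q[:,0],q[:,1],1); e=q[:,1]-np.polyval(p,q[:,0]); q=q[abs(e)<2.5e-3]
    print(s,'slope deg',np.degrees(np.arctan(p[0])),'y at x=.6',np.polyval(p,.6),len(q))
for nm,lo,hi,g in(('pad',.0315,.037,reg(165,182,170,205)),('doneblock+shell',.043,.07,reg(200,240,165,205)),
  ('nextall',.005,.07,reg(230,270,265,325)),('nextblock',.034,.06,reg(230,270,265,325)),('nextblank',.0455,.06,reg(230,270,265,325))):
    m=blob((Zf>lo)&(Zf<hi)&g); Q=P[m]; print(nm,rect(Q),Q.mean(0).round(4),m.sum())
hsv=cv2.cvtColor(im,cv2.COLOR_RGB2HSV)
w=(hsv[...,1]>90)&(hsv[...,0]>10)&(hsv[...,0]<28)&(hsv[...,2]>150)
for nm,g in(('done wood',reg(205,240,165,205)),('next wood',reg(230,270,268,322))):
    m=blob(w&g&(Zf>.036)); print(nm,rect(onz('top',np.argwhere(m)[:,::-1],.042)),m.sum())
# obstacles above 40mm
for n in('top','side'):
    zz=np.load('last_%s.npz'%n); PP=cloud(n,zz['dep']).reshape(-1,3)
    s=(PP[:,0]>.4)&(PP[:,0]<.9)&(PP[:,1]>-.35)&(PP[:,1]<.3)&(PP[:,2]>.03)&(PP[:,2]<.8)
    H,xe,ye=np.histogram2d(PP[s,0],PP[s,1],bins=[np.arange(.4,.91,.05),np.arange(-.35,.31,.05)])
    M=np.zeros_like(H)
    ix=((PP[s,0]-.4)/.05).astype(int);iy=((PP[s,1]+.35)/.05).astype(int);np.maximum.at(M,(np.clip(ix,0,9),np.clip(iy,0,12)),PP[s,2])
    print(n);print((M*1000).round().astype(int))
E
```

```text
base (array([569.2,  30.7]), array([206.8,  94.7]), 5.41)
L slope deg 5.464395599087505 y at x=.6 0.08130161552620327 79
R slope deg 4.516397892330385 y at x=.6 -0.013759279690342505 40
pad (array([659.2,  39.3]), array([26.5, 23.9]), 10.09) [nan nan nan] 113
doneblock+shell (array([554. ,  29.6]), array([54.7, 46.8]), 10.28) [nan nan nan] 463
nextall (array([ 478.6, -226. ]), array([59.8, 89.5]), 4.95) [nan nan nan] 743
nextblock (array([ 480.4, -242.3]), array([44.1, 56.6]), 5.07) [ 0.4809 -0.2413  0.045 ] 460
nextblank (array([ 480.9, -243. ]), array([38.1, 36.5]), 26.41) [ 0.4807 -0.2425  0.0484] 222
done wood (array([569.7,  31.6]), array([21.3, 40.8]), 0.07) 77
next wood (array([ 479.7, -224.6]), array([23.5, 42.1]), 89.8) 90
top
[[  0   0   0   0   0   0   0   0   0   0   0   0   0]
 [  0  54  52   0   0   0   0   0   0   0   0   0   0]
 [  0  46  43   0   0   0   0  65  60   0   0 143 141]
 [  0   0   0   0   0   0   0  66  64   0   0   0 135]
 [  0   0   0   0   0   0   0  36  33   0   0 219 218]
 [  0   0   0   0   0   0   0  37  35   0 239 355 349]
 [  0  36  51  88   0   0   0   0   0 219 300 406 394]
 [239 524 526 238 300 297 281 239 239 219 307 408   0]
 [238 525 526 469 335 332 292 239 238 219 282 405 403]
 [238   0 345 345 345 333 309 285 238 196 219 243 369]]
side
[[  0   0   0   0   0   0   0   0   0   0   0   0   0]
 [  0  48  50   0   0   0   0   0   0   0   0   0   0]
 [  0  41  42   0   0   0   0  64  61   0   0 139 138]
 [  0   0   0   0   0   0   0  63  60   0   0   0 132]
 [  0   0   0   0   0   0   0  34  34   0   0 217 216]
 [  0   0   0   0   0   0   0  35  34   0 223 353 353]
 [  0  32  31  86   0   0   0   0   0 216 235 404 405]
 [236 454 460 442 299 294 278 235 235   0   0 417 417]
 [  0   0 461 461 332 330 289   0   0   0   0 402 402]
 [  0   0 461 342 342 331 293   0   0   0   0 216 327]]
```

```bash
cat >> h.py <<'E'
FO=np.array([.5533,.0293]); FY=5.2
def fix(x,y=0):
    a=np.radians(FY); return FO+np.array([x*np.cos(a)-y*np.sin(a),x*np.sin(a)+y*np.cos(a)])
def plan(p,yaw,s=None):
    "shift (units of 25 mm) and turn (units of 8 deg) to pose p with tool x at yaw, tool down"
    s=s or state(); q=s['tool_rot']; T=R.from_quat([q[1],q[2],q[3],q[0]])
    G=R.from_euler('z',yaw,degrees=True)*R.from_euler('x',180,degrees=True)
    print('shift',(T.inv().apply(np.array(p)-s['tool_pos'])/.025).round(3),'turn',((T.inv()*G).as_rotvec(degrees=True)/8).round(3))
E
python3 -c "
from h import *
plan([*fix(107),.12],FY); plan([.45,-.25,.2],FY)"
```

```text
shift [4.171372e+03 1.027686e+03 3.505000e+00] turn [-0.013 -0.     1.769]
shift [13.665 -9.576  1.229] turn [-0.013 -0.     1.769]
```

Emit:
jog_arm(targets=[[[13.7,-9.6,0.8],[0,0,1.77],0],[[13.7,-9.6,0.8],[0,0,1.77],0],[[13.7,-9.6,0.8],[0,0,1.77],0],[[13.7,-9.6,0.8],[0,0,1.77],0],[[13.7,-9.6,0.8],[0,0,1.77],0],[[13.7,-9.6,0.8],[0,0,1.77],0],[[13.7,-9.6,0.8],[0,0,1.77],0],[[13.7,-9.6,0.8],[0,0,1.77],0]])

```text
time: 1.1
tool_pos: [0.4515, -0.2473, 0.2105]
tool_rot: [-0.001, 0.999, 0.048, -0.0]
contact_force: [-0.1, 0.5, 0.4]
gripper_width: -0.001
grasp_force: 0.0
```

```bash
python3 -c "
from h import *
plan([*fix(.107),.09],FY)
print(state()['joint_pos'])"
```

```text
shift [  9.39  -10.599   4.825] turn [-0.008  0.006  0.033]
[-6.45763599e-01 -2.00390553e-01  1.88749941e+00  2.29400305e-04
  1.45587170e+00  8.29613675e-01]
```

Emit:
jog_arm(targets=[[[9.39,-10.6,2.4],[0,0,0.03],0],[[9.39,-10.6,2.4],[0,0,0.03],0],[[9.39,-10.6,2.4],[0,0,0.03],0],[[9.39,-10.6,2.4],[0,0,0.03],0],[[9.39,-10.6,2.4],[0,0,0.03],0],[[9.39,-10.6,2.4],[0,0,0.03],0],[[9.39,-10.6,4.8],[0,0,0.03],0],[[9.39,-10.6,4.8],[0,0,0.03],0]])

```text
time: 2.1
tool_pos: [0.6559, 0.0349, 0.0846]
tool_rot: [-0.0, 0.999, 0.043, -0.007]
contact_force: [-1.0, 0.3, -0.2]
gripper_width: -0.0
grasp_force: 0.0
```

```bash
python3 - <<'E'
from h import *
plan([*fix(.107),.038],FY)
im,d=grab('side')
s=state()['tool_pos']; print(s, proj('side',[s,[*fix(.106),.0335]]))
u=cv2.resize(im[130:290,180:330],None,fx=3.6,fy=3.6,interpolation=cv2.INTER_CUBIC); cv2.imwrite('pics/s1.png',u[:,:,::-1])
E
```

```text
shift [ 0.197 -0.148  1.86 ] turn [-0.011  0.093 -0.033]
[0.65812656 0.03444996 0.08824085] [[218.55283122 213.37602056]
 [219.73719545 237.72973308]]
```

View pics/s1.png

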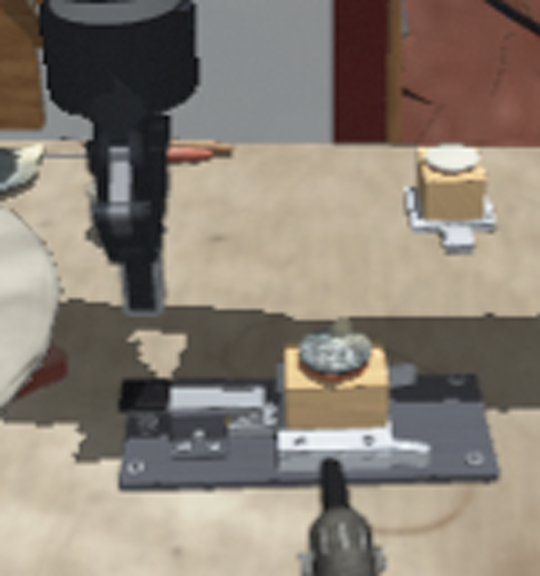

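The shut fingertips at crop (145,310) stand above the black pad at crop (145,395), so the finger is lined up.

Emit:
jog_arm(targets=[[[0,-0.1,1.0],[0,0,0],0],[[0,-0.1,1.6],[0,0,0],0],[[0,-0.1,1.8],[0,0,0],0],[[0,-0.1,1.8],[0,0,0],0],[[0,-0.1,1.8],[0,0,0],0]])

```text
time: 2.78
tool_pos: [0.6611, 0.0378, 0.0475]
tool_rot: [0.0, 0.999, 0.043, 0.001]
contact_force: [0.5, 0.4, -0.1]
gripper_width: 0.001
grasp_force: 0.0
```

```bash
python3 -c "
from h import *
plan([*fix(.107),.034],FY)
print(state()['tool_pos'])"
```

```text
shift [-0.045 -0.053  0.542] turn [ 0.002 -0.013 -0.032]
[0.66106623 0.03777251 0.0475409 ]
```

Emit:
jog_arm(targets=[[[-0.04,-0.05,0.2],[0,0,0],0],[[-0.04,-0.05,0.35],[0,0,0],0],[[-0.04,-0.05,0.4],[0,0,0],0],[[-0.04,-0.05,0.4],[0,0,0],0]])

```text
time: 3.28
tool_pos: [0.659, 0.0392, 0.036]
tool_rot: [-0.0, 0.999, 0.043, -0.0]
contact_force: [0.0, -0.5, -0.7]
gripper_width: -0.001
grasp_force: 0.0
```

Emit:
jog_arm(targets=[[[0,0,0.1],[0,0,0],0],[[0,0,0.2],[0,0,0],0],[[0,0,0.25],[0,0,0],0],[[0,0,0.25],[0,0,0],0]])

```text
time: 3.78
tool_pos: [0.6608, 0.0392, 0.0317]
tool_rot: [-0.0, 0.999, 0.043, 0.002]
contact_force: [0.7, 0.7, 4.8]
gripper_width: 0.002
grasp_force: 2.4
```

Emit:
jog_arm(targets=[[[0,0,0.06],[0,0,0],0],[[0,0,0.12],[0,0,0],0],[[0,0,0.16],[0,0,0],0],[[0,0,0.16],[0,0,0],0]])

```text
time: 4.28
tool_pos: [0.6624, 0.0393, 0.029]
tool_rot: [-0.0, 0.999, 0.043, 0.004]
contact_force: [2.2, 0.4, 7.3]
gripper_width: -0.004
grasp_force: 3.8
```

Emit:
jog_arm(targets=[[[-0.06,0,0.04],[0,0,0],0],[[-0.06,0,0.08],[0,0,0],0],[[-0.06,0,0.08],[0,0,0],0],[[-0.06,0,0.08],[0,0,0],0]])

```text
time: 4.78
tool_pos: [0.6625, 0.0392, 0.0283]
tool_rot: [0.0, 0.999, 0.043, 0.006]
contact_force: [5.1, 1.8, 9.0]
gripper_width: 0.003
grasp_force: 4.8
```

```bash
cat >> h.py <<'E'
def donepos(z0=.008):
    "centre of wood block seen from the side, by depth, in fixture frame"
    im,d=grab('side'); P=cloud('side',d).reshape(-1,3); P=P[~np.isnan(P[:,0])]
    a=np.radians(FY); Rm=np.array([[np.cos(a),np.sin(a)],[-np.sin(a),np.cos(a)]])
    L=(P[:,:2]-FO)@Rm.T*1000; h=P[:,2]-z0
    m=(h>.018)&(h<.040)&(abs(L[:,1])<30)&(L[:,0]>-110)&(L[:,0]<36)
    q=np.percentile(L[m,0],[2,98]); print('block x mm',q.round(1),'mid',q.mean().round(1),'ymax',np.percentile(L[m,1],97).round(1),m.sum())
E
python3 -c "
from h import *
donepos(); print(state()['contact_force'],state()['tool_pos'])"
```

```text
block x mm [-39.   13.7] mid -12.6 ymax 24.4 265
[5.13766604 2.47006416 8.77551073] [0.66245714 0.03919129 0.02832148]
```

Emit:
jog_arm(targets=[[[0,0,0],[0,0,0],0],[[0,0,0],[0,0,0],0],[[0,0,-0.5],[0,0,0],0],[[0,0,-1.5],[0,0,0],100],[[0,0,-3.0],[0,0,0],100],[[0,0,-3.0],[0,0,0],100],[[0,0,-3.0],[0,0,0],100]])

```text
time: 5.7
tool_pos: [0.6569, 0.0389, 0.098]
tool_rot: [-0.0, 0.999, 0.043, -0.001]
contact_force: [-0.5, -0.3, -0.1]
gripper_width: 0.841
grasp_force: 0.0
```

```bash
python3 -c "
from h import *
donepos(); print(state()['contact_force'],state()['tool_pos']); plan([*fix(-.0135),.104],FY)"
```

```text
block x mm [-40.7  11.8] mid -14.5 ymax 24.1 265
[ 0.05338444 -0.67308974  0.23861436] [0.65641589 0.03901539 0.09718644]
shift [-4.684  0.033 -0.258] turn [-0.003  0.022 -0.031]
```

Emit:
jog_arm(targets=[[[-2.4,0.03,0],[0,0,0],100],[[-4.7,0.03,0],[0,0,0],100],[[-4.7,0.03,0],[0,0,0],100],[[-4.7,0.03,0.8],[0,0,0],100],[[-4.7,0.03,1.6],[0,0,0],100],[[-4.7,0.03,2.4],[0,0,0],100],[[-4.7,0.03,2.6],[0,0,0],100],[[-4.7,0.03,2.6],[0,0,0],100]])

```text
time: 6.75
tool_pos: [0.5408, 0.0281, 0.0331]
tool_rot: [-0.0, 0.999, 0.043, -0.001]
contact_force: [-0.3, 0.0, -0.5]
gripper_width: 0.997
grasp_force: 0.0
```

```bash
python3 -c "
from h import *
donepos(); print(state()['contact_force'],state()['tool_pos']); plan([*fix(-.014),.025],FY)"
```

```text
block x mm [-41.1  11.8] mid -14.7 ymax 24.3 161
[-0.35386384 -0.14255166  0.09437366] [0.54127575 0.02806102 0.03396336]
shift [-0.077 -0.005  0.359] turn [-0.    0.   -0.03]
```

Emit:
jog_arm(targets=[[[-0.06,0,0.32],[0,0,0],100],[[-0.06,0,0.32],[0,0,0],100],[[-0.06,0,0.32],[0,0,0],60],[[-0.06,0,0.32],[0,0,0],0],[[-0.06,0,0.32],[0,0,0],0],[[-0.06,0,0.32],[0,0,0],0],[[-0.06,0,0.32],[0,0,0],0],[[-0.06,0,0.32],[0,0,0],0]])

```text
time: 7.8
tool_pos: [0.5397, 0.0279, 0.027]
tool_rot: [0.0, 0.999, 0.043, 0.0]
contact_force: [-1.8, -0.4, 4.5]
gripper_width: 0.523
grasp_force: 60.2
```

Emit:
jog_arm(targets=[[[-0.2,0,0],[0,0,0],0],[[-0.5,0,0],[0,0,0],0],[[-0.8,0,0],[0,0,0],0],[[-1.1,0,0],[0,0,0],0],[[-1.4,0,0],[0,0,0],0],[[-1.7,0,0],[0,0,0],0],[[-1.7,0,0],[0,0,0],0]])

```text
time: 8.68
tool_pos: [0.4967, 0.0242, 0.0269]
tool_rot: [0.0, 0.999, 0.043, 0.0]
contact_force: [-2.1, 1.1, 7.2]
gripper_width: 0.521
grasp_force: 60.9
```

Emit:
jog_arm(targets=[[[-0.3,0,0],[0,0,0],0],[[-0.6,0,0],[0,0,0],0],[[-0.85,0,0],[0,0,0],0],[[-0.85,0,0],[0,0,0],0],[[-0.85,0,0],[0,0,0],0]])

```text
time: 9.3
tool_pos: [0.4757, 0.0223, 0.0269]
tool_rot: [0.0, 0.999, 0.043, 0.0]
contact_force: [-1.3, 0.3, 8.4]
gripper_width: 0.52
grasp_force: 61.3
```

```bash
python3 -c "
from h import *
donepos(); print(state()['contact_force'],state()['tool_pos']); plan([*fix(-.076),.025],FY)"
```

```text
block x mm [-105.4  -50.2] mid -77.8 ymax 29.7 207
[-0.79164209 -0.41411047  7.90873033] [0.4757003  0.0222936  0.02690276]
shift [0.077 0.002 0.076] turn [ 0.002 -0.005 -0.031]
```

Emit:
jog_arm(targets=[[[0,0,-0.3],[0,0,0],0],[[0,0,-1.0],[0,0,0],0],[[0,0,-2.0],[0,0,0],0],[[0,0,-3.0],[0,0,0],0],[[1.0,2.0,-3.0],[0,0,0],0],[[2.0,4.0,-3.0],[0,0,0],0],[[3.0,6.0,-3.0],[0,0,0],0],[[4.0,7.5,-3.0],[0,0,0],0]])

```text
time: 10.35
tool_pos: [0.592, -0.1577, 0.1016]
tool_rot: [0.0, 0.999, 0.043, -0.0]
contact_force: [1.0, 0.3, -0.3]
gripper_width: 0.521
grasp_force: 61.4
```

```bash
python3 -c "
from h import *
print(state()['contact_force'],state()['tool_pos']); plan([.6,-.17,.030],FY)"
```

```text
[ 0.96807068  0.31377873 -0.32568785] [ 0.59199433 -0.15767458  0.10163768]
shift [0.277 0.518 2.866] turn [ 0.001  0.    -0.039]
```

Emit:
jog_arm(targets=[[[0.1,0.5,0],[0,0,0],0],[[0.1,0.5,1.0],[0,0,0],0],[[0.1,0.5,2.0],[0,0,0],0],[[0.1,0.5,2.7],[0,0,0],0],[[0.1,0.5,2.95],[0,0,0],0],[[0.1,0.5,2.95],[0,0,0],0],[[0.1,0.5,2.95],[0,0,0],0]])

```text
time: 11.22
tool_pos: [0.5959, -0.1682, 0.0286]
tool_rot: [0.0, 0.999, 0.043, 0.001]
contact_force: [0.7, -0.2, -1.4]
gripper_width: 0.522
grasp_force: 61.4
```

Emit:
jog_arm(targets=[[[0,0,0.15],[0,0,0],0],[[0,0,0.25],[0,0,0],0],[[0,0,0.32],[0,0,0],0],[[0,0,0.32],[0,0,0],0],[[0,0,0.32],[0,0,0],0]])

```text
time: 11.85
tool_pos: [0.5951, -0.168, 0.0193]
tool_rot: [-0.0, 0.999, 0.043, 0.0]
contact_force: [-0.2, -0.1, -1.6]
gripper_width: 0.515
grasp_force: 61.4
```

Emit:
jog_arm(targets=[[[0,0,0.05],[0,0,0],0],[[0,0,0.1],[0,0,0],0],[[0,0,0.1],[0,0,0],0]])

```text
time: 12.22
tool_pos: [0.5964, -0.1684, 0.0189]
tool_rot: [0.0, 0.999, 0.043, 0.001]
contact_force: [-2.2, 0.9, 7.2]
gripper_width: 0.525
grasp_force: 62.0
```

Down (+7 N on the bench). Now release, raise, and work out the path to the blank carrier.

Emit:
jog_arm(targets=[[[0,0,-0.04],[0,0,0],0],[[0,0,-0.04],[0,0,0],70],[[0,0,-0.04],[0,0,0],100],[[0,0,-0.04],[0,0,0],100],[[0,0,-0.04],[0,0,0],100],[[0,0,-1.0],[0,0,0],100],[[0,0,-2.5],[0,0,0],100],[[0,0,-4.0],[0,0,0],100]])

```text
time: 13.22
tool_pos: [0.5948, -0.1678, 0.1175]
tool_rot: [-0.0, 0.999, 0.043, -0.0]
contact_force: [0.5, -0.3, 0.2]
gripper_width: 1.0
grasp_force: 0.0
```

```bash
python3 -c "
from h import *
print(state()['joint_pos'],state()['tool_pos'],state()['gripper_width']); plan([.4805,-.242,.12],95); plan([.4805,-.242,.12],-85)"
```

```text
[-3.95419035e-01  1.30759908e-01  1.72590191e+00  2.95143410e-05
  1.28573968e+00  1.08894447e+00] [ 0.59477528 -0.16784849  0.11745922] 0.9995743123912969
shift [-4.81   2.56  -0.099] turn [-6.0000e-03  2.0000e-03 -1.1256e+01]
shift [-4.81   2.56  -0.099] turn [2.0000e-03 6.0000e-03 1.1244e+01]
```

Emit:
jog_arm(targets=[[[-1.2,0.64,-0.1],[0,0,-1.3],100],[[-2.4,1.28,-0.1],[0,0,-2.6],100],[[-3.6,1.9,-0.1],[0,0,-3.9],100],[[-4.81,2.56,-0.1],[0,0,-5.2],100],[[-4.81,2.56,-0.1],[0,0,-6.5],100],[[-4.81,2.56,-0.1],[0,0,-7.8],100],[[-4.81,2.56,-0.1],[0,0,-9.1],100],[[-4.81,2.56,-0.1],[0,0,-10.4],100]])

```text
time: 14.22
tool_pos: [0.4807, -0.2421, 0.1193]
tool_rot: [-0.0, 0.716, 0.698, -0.0]
contact_force: [0.2, 0.0, -0.7]
gripper_width: 0.998
grasp_force: 0.0
```

```bash
python3 - <<'E'
from h import *
print(state()['tool_pos']); plan([.4805,-.242,.05],95)
im,dep=grab('side'); Ps=cloud('side',dep).reshape(-1,3)
m=(Ps[:,0]>.42)&(Ps[:,0]<.54)&(Ps[:,1]>-.3)&(Ps[:,1]<-.15)&(Ps[:,2]>.02)&(Ps[:,2]<.06); print('side next',np.nanpercentile(Ps[m],[3,97],axis=0).round(4))
im,dep=grab('top'); P=cloud('top',dep).reshape(-1,3)
for nm,(x0,x1,y0,y1) in dict(done=(.55,.68,-.22,-.12)).items():
    m=(P[:,0]>x0)&(P[:,0]<x1)&(P[:,1]>y0)&(P[:,1]<y1)
    print(nm,rect(P[m&(P[:,2]>.005)&(P[:,2]<.08)]),np.median(P[m&(P[:,2]>.034)&(P[:,2]<.08)],axis=0))
E
```

```text
[ 0.4807121  -0.24210968  0.11925612]
shift [ 0.004 -0.008  2.77 ] turn [-0.    -0.    -0.814]
side next [[ 0.4604 -0.2604  0.0215]
 [ 0.5014 -0.211   0.0491]]
done (array([ 615.7, -166.2]), array([102.9,  59.8]), 5.21) [ 0.59427008 -0.1682718   0.04701082]
```

Emit:
jog_arm(targets=[[[0,0,0],[0,0,-0.81],100],[[0,0,1.2],[0,0,-0.81],100],[[0,0,2.4],[0,0,-0.81],100],[[0,0,3.4],[0,0,-0.81],100],[[0,0,3.8],[0,0,-0.81],100],[[0,0,3.93],[0,0,-0.81],100],[[0,0,3.93],[0,0,-0.81],100],[[0,0,3.93],[0,0,-0.81],100]])

```text
time: 15.32
tool_pos: [0.4816, -0.2426, 0.0223]
tool_rot: [0.001, 0.678, 0.735, 0.0]
contact_force: [0.1, -0.4, -0.9]
gripper_width: 1.002
grasp_force: 0.0
```

Emit:
jog_arm(targets=[[[0,0,0.1],[0,0,0],100],[[0,0,0.1],[0,0,0],70],[[0,0,0.1],[0,0,0],0],[[0,0,0.1],[0,0,0],0],[[0,0,0.1],[0,0,0],0],[[0,0,0.1],[0,0,0],0],[[0,0,0.1],[0,0,0],0]])

```text
time: 16.2
tool_pos: [0.4811, -0.2423, 0.0189]
tool_rot: [0.0, 0.678, 0.735, 0.0]
contact_force: [-0.1, -0.0, 2.9]
gripper_width: 0.503
grasp_force: 63.8
```

Emit:
jog_arm(targets=[[[0,0,-0.2],[0,0,0],0],[[0,0,-1.0],[0,0,0],0],[[0,0,-2.0],[0,0,0],0],[[0,0,-3.0],[0,0,0],0],[[0,0,-3.5],[0,0,0],0],[[0,0,-3.5],[0,0,0],0]])

```text
time: 16.95
tool_pos: [0.4811, -0.2423, 0.1066]
tool_rot: [0.001, 0.678, 0.735, 0.0]
contact_force: [-0.3, 0.0, -2.4]
gripper_width: 0.502
grasp_force: 63.5
```

```bash
python3 -c "
from h import *
plan([*fix(-.08),.08],FY)"
```

```text
shift [10.563  0.557  1.056] turn [ 1.000e-02 -1.000e-03  1.118e+01]
```

Emit:
jog_arm(targets=[[[1.3,0.1,0],[0,0,1.3],0],[[2.6,0.1,0],[0,0,2.6],0],[[3.9,0.2,0],[0,0,3.9],0],[[5.2,0.3,0],[0,0,5.2],0],[[6.5,0.3,0],[0,0,6.5],0],[[7.8,0.4,0],[0,0,7.8],0],[[9.1,0.5,0],[0,0,9.1],0],[[10.56,0.56,0],[0,0,10.4],0]])

```text
time: 17.95
tool_pos: [0.4722, 0.0232, 0.1043]
tool_rot: [-0.0, 0.995, 0.096, -0.001]
contact_force: [0.8, 0.0, -1.9]
gripper_width: 0.502
grasp_force: 63.5
```

```bash
python3 -c "
from h import *
plan([*fix(-.08),.08],FY);plan([*fix(-.08),.029],FY)"
```

```text
shift [0.049 0.058 0.973] turn [-0.005  0.02   0.733]
shift [0.055 0.059 3.013] turn [-0.005  0.02   0.733]
```

Emit:
jog_arm(targets=[[[0.04,0.05,0.5],[0,0,0.76],0],[[0.04,0.05,1.3],[0,0,0.76],0],[[0.04,0.05,1.7],[0,0,0.76],0],[[0.04,0.05,1.7],[0,0,0.76],0],[[0.04,0.05,1.7],[0,0,0.76],0]])

```text
time: 18.58
tool_pos: [0.475, 0.021, 0.0639]
tool_rot: [0.0, 0.999, 0.047, 0.0]
contact_force: [-0.1, 0.3, -1.2]
gripper_width: 0.502
grasp_force: 63.4
```

```bash
python3 - <<'E'
from h import *
s=state(); print(s['tool_pos']); plan([*fix(-.08),.029],FY)
a=np.radians(FY); Rm=np.array([[np.cos(a),np.sin(a)],[-np.sin(a),np.cos(a)]])
for n in('top','side'):
    im,d=grab(n); P=cloud(n,d)
    L=np.dstack([(P[...,:2]-FO)@Rm.T*1000,P[...,2]*1000])
    np.save('L_%s.npy'%n,L)
im=np.load('last_top.npz')['im']; a=cv2.resize(im[160:270,150:230],None,fx=5,fy=5,interpolation=cv2.INTER_CUBIC)
im=np.load('last_side.npz')['im']; b=cv2.resize(im[195:285,200:330],None,fx=3,fy=3,interpolation=cv2.INTER_CUBIC)
c=np.zeros((550,800,3),np.uint8); c[:550,:400]=a; c[:270,400:790]=b; cv2.imwrite('pics/b1.png',c[:,:,::-1])
L=np.load('L_top.npy')
for y in(-2,0,2): # tongue profile along x near y=0
    m=(abs(L[...,1]-y)<2)&(L[...,0]>-60)&(L[...,0]<45); o=np.argsort(L[m][:,0]); print(L[m][o][:, [0,2]].round().astype(int).tolist())
E
```

```text
[0.47500457 0.02098474 0.06391844]
shift [-0.052 -0.048  1.397] turn [ 0.001 -0.004  0.017]
[[-60, 379], [-60, 378], [-60, 377], [-58, 378], [-58, 377], [-58, 377], [-57, 376], [-57, 377], [-56, 372], [-56, 377], [-55, 88], [-55, 378], [-54, 374], [-54, 373], [-53, 87], [-53, 372], [-53, 86], [-53, 374], [-53, 374], [-51, 77], [-51, 372], [-51, 374], [-51, 54], [-50, 371], [-50, 371], [-50, 371], [-49, 370], [-49, 369], [-49, 370], [-48, 56], [-47, 369], [-47, 368], [-47, 369], [-46, 364], [-46, 366], [-46, 366], [-46, 54], [-45, 362], [-45, 363], [-45, 365], [-44, 359], [-44, 237], [-44, 359], [-44, 237], [-44, 55], [-43, 361], [-43, 272], [-43, 274], [-43, 306], [-43, 304], [-43, 305], [-42, 356], [-42, 357], [-42, 234], [-42, 202], [-42, 358], [-42, 199], [-41, 52], [-41, 352], [-41, 352], [-41, 352], [-40, 342], [-40, 344], [-40, 345], [-40, 346], [-39, 55], [-39, 52], [-37, 52], [-37, 53], [-34, 54], [-34, 59], [-34, 62], [-32, 60], [-29, 58], [-27, 59], [-25, 54], [-25, 57], [-23, 53], [-23, 54], [-20, 52], [-20, 56], [-17, 6], [-16, 9], [-14, 7], [-14, 12], [-12, 7], [-11, 8],
[... 2220 characters left out ...]
 [-43, 366], [-42, 306], [-42, 306], [-42, 230], [-42, 359], [-42, 357], [-41, 51], [-41, 56], [-41, 354], [-41, 353], [-40, 356], [-40, 347], [-40, 348], [-39, 348], [-39, 52], [-36, 53], [-32, 59], [-31, 59], [-29, 57], [-29, 59], [-27, 57], [-27, 57], [-24, 54], [-22, 55], [-22, 55], [-20, 55], [-16, 8], [-16, 7], [-14, 9], [-13, 7], [-11, 7], [-11, 11], [-9, 9], [-9, 8], [-6, 6], [-6, 8], [-4, 8], [-1, 9], [1, 7], [4, 7], [4, 13], [6, 7], [9, 10], [11, 10], [11, 11], [13, 8], [14, 8], [16, 8], [16, 7], [18, 12], [18, 11], [21, 8], [21, 8], [23, 6], [24, 6], [26, 8], [26, 6], [28, 8], [28, 10], [31, 9], [33, 9], [36, 9], [38, 7], [40, 29], [40, 25], [42, 33], [42, 28], [42, 34], [45, 28]]
```

View pics/b1.png

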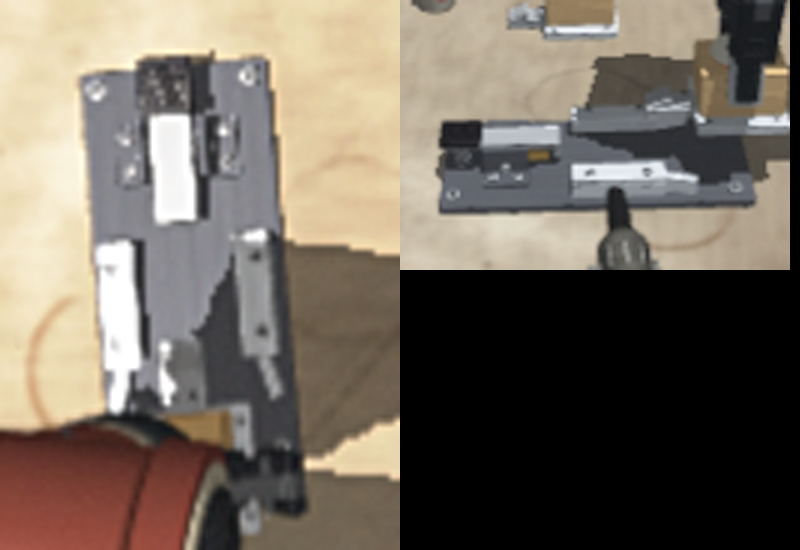

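The tongue tip (crop (183,370), about 50 mm above the base) points between the rails, and the carrier hangs level in the side view. The tip lies about 60 mm ahead of the origin, so it should latch near fixture x = 0. Next I check its lateral centring.

```bash
python3 - <<'E'
from h import *
L=np.load('L_top.npy'); m=(L[...,2]>45)&(L[...,2]<70)&(L[...,0]>-45)&(L[...,0]<-10)&(abs(L[...,1])<35)
Q=L[m]; 
for a,b in((-45,-38),(-38,-30),(-30,-17)):
    q=Q[(Q[:,0]>a)&(Q[:,0]<b)]; print(a,np.percentile(q[:,1],[3,50,97]).round(1),len(q))
print('tip',np.percentile(Q[:,0],97))
# rails inner lips: z ~23 rows x -20..25
m=(L[...,2]>19)&(L[...,2]<28)&(L[...,0]>-22)&(L[...,0]<30)
y=L[m][:,1]; print('railR',np.percentile(y[y<0],[3,97]),'railL',np.percentile(y[y>0],[3,97]))
E
```

```text
-45 [-9.9 -0.1  8.8] 27
-38 [-10.3  -2.2   8.7] 29
-30 [-10.4  -2.2   7.5] 47
tip -18.825381565484804
railR [-432.04338834  -25.46033699] railL [ 25.86160715 370.49707579]
```

Emit:
jog_arm(targets=[[[-0.05,-0.04,0.6],[0,0,0.02],0],[[-0.05,-0.04,1.1],[0,0,0.02],0],[[-0.05,-0.04,1.35],[0,0,0.02],0],[[-0.05,-0.04,1.35],[0,0,0.02],0],[[-0.05,-0.04,1.35],[0,0,0.02],0]])

```text
time: 19.3
tool_pos: [0.4737, 0.022, 0.03]
tool_rot: [0.0, 0.999, 0.045, 0.0]
contact_force: [0.1, -0.2, -2.4]
gripper_width: 0.501
grasp_force: 63.4
```

Emit:
jog_arm(targets=[[[0,0,0.06],[0,0,0],0],[[0,0,0.1],[0,0,0],0],[[0,0,0.1],[0,0,0],0],[[0,0,0.1],[0,0,0],0]])

```text
time: 19.8
tool_pos: [0.4734, 0.022, 0.0274]
tool_rot: [-0.0, 0.999, 0.045, 0.0]
contact_force: [-0.2, -0.9, -1.8]
gripper_width: 0.505
grasp_force: 63.4
```

Emit:
jog_arm(targets=[[[0.3,0,0],[0,0,0],0],[[0.6,0,0],[0,0,0],0],[[0.9,0,0],[0,0,0],0],[[1.2,0,0],[0,0,0],0],[[1.5,0,0],[0,0,0],0],[[1.5,0,0],[0,0,0],0]])

```text
time: 20.55
tool_pos: [0.5113, 0.0254, 0.0274]
tool_rot: [-0.0, 0.999, 0.045, 0.0]
contact_force: [1.1, -0.6, -3.6]
gripper_width: 0.503
grasp_force: 63.4
```

```bash
python3 -c "
from h import *
plan([*fix(0),.0272],FY)"
```

```text
shift [ 1.687 -0.002  0.009] turn [ 0.    -0.001 -0.   ]
```

Emit:
jog_arm(targets=[[[0.2,0,0],[0,0,0],0],[[0.4,0,0],[0,0,0],0],[[0.6,0,0],[0,0,0],0],[[0.75,0,0],[0,0,0],0],[[0.9,0,0],[0,0,0],0],[[0.9,0,0],[0,0,0],0]])

```text
time: 21.3
tool_pos: [0.5334, 0.0274, 0.0274]
tool_rot: [0.0, 0.999, 0.045, 0.0]
contact_force: [-0.1, -0.7, -1.3]
gripper_width: 0.498
grasp_force: 63.4
```

Now at about -20 mm. I'll creep in and watch the force.

Emit:
jog_arm(targets=[[[0.06,0,0],[0,0,0],0],[[0.12,0,0],[0,0,0],0],[[0.18,0,0],[0,0,0],0],[[0.24,0,0],[0,0,0],0],[[0.24,0,0],[0,0,0],0]])

```text
time: 21.92
tool_pos: [0.5388, 0.028, 0.0271]
tool_rot: [-0.0, 0.999, 0.045, -0.0]
contact_force: [-1.3, 1.0, -2.2]
gripper_width: 0.5
grasp_force: 63.4
```

Emit:
jog_arm(targets=[[[0.06,0,0],[0,0,0],0],[[0.12,0,0],[0,0,0],0],[[0.18,0,0],[0,0,0],0],[[0.18,0,0],[0,0,0],0]])

```text
time: 22.42
tool_pos: [0.5426, 0.0284, 0.027]
tool_rot: [-0.0, 0.999, 0.045, -0.001]
contact_force: [-5.8, -0.2, 0.7]
gripper_width: 0.502
grasp_force: 63.8
```

Emit:
jog_arm(targets=[[[0.05,0,0],[0,0,0],0],[[0.1,0,0],[0,0,0],0],[[0.15,0,0],[0,0,0],0],[[0.15,0,0],[0,0,0],0]])

```text
time: 22.92
tool_pos: [0.546, 0.0287, 0.027]
tool_rot: [-0.0, 0.999, 0.045, -0.002]
contact_force: [-6.3, -0.9, 1.0]
gripper_width: 0.502
grasp_force: 63.8
```

Emit:
jog_arm(targets=[[[0.04,0,0],[0,0,0],0],[[0.08,0,0],[0,0,0],0],[[0.08,0,0],[0,0,0],0]])

```text
time: 23.3
tool_pos: [0.5481, 0.0289, 0.027]
tool_rot: [-0.0, 0.999, 0.045, -0.002]
contact_force: [-4.6, -1.0, 0.3]
gripper_width: 0.5
grasp_force: 63.8
```

```bash
cat >> h.py <<'E'
def padz():
    out=[]
    for n in('top','side'):
        im,d=grab(n); P=cloud(n,d).reshape(-1,3); a=np.radians(FY); Rm=np.array([[np.cos(a),np.sin(a)],[-np.sin(a),np.cos(a)]])
        L=(P[:,:2]-FO)@Rm.T*1000; z=P[:,2]*1000
        for lo,hi,w in((96,116,9),(48,58,6)):
            m=(L[:,0]>lo)&(L[:,0]<hi)&(abs(L[:,1])<w)&(z>15)&(z<45); out.append((n,lo,round(float(np.median(z[m])),1) if m.any() else None,int(m.sum())))
    s=state(); p=s['tool_pos'][:2]-FO; print(out,'tool fix',(Rm@p*1000).round(1),s['contact_force'].round(1),s['time'])
E
python3 -c "
from h import *
padz()"
```

```text
[('top', 96, 29.5, 58), ('top', 48, 32.5, 15), ('side', 96, 28.0, 51), ('side', 48, 31.4, 28)] tool fix [-5.1  0.1] [-4.9 -0.8  1. ] 23.4
```

Emit:
jog_arm(targets=[[[0.04,0,0],[0,0,0],0],[[0.08,0,0],[0,0,0],0],[[0.08,0,0],[0,0,0],0]])

```text
time: 23.78
tool_pos: [0.5501, 0.0291, 0.027]
tool_rot: [-0.0, 0.999, 0.045, -0.002]
contact_force: [-6.3, -0.9, 0.6]
gripper_width: 0.5
grasp_force: 63.8
```

```bash
python3 -c "
from h import *
padz()"
```

```text
[('top', 96, 29.4, 60), ('top', 48, 33.0, 10), ('side', 96, 28.5, 52), ('side', 48, 31.3, 29)] tool fix [-3.2  0.1] [-5.7 -0.3  0.7] 23.875
```

Emit:
jog_arm(targets=[[[0.04,0,0],[0,0,0],0],[[0.06,0,0],[0,0,0],0],[[0.06,0,0],[0,0,0],0]])

```text
time: 24.25
tool_pos: [0.5516, 0.0292, 0.027]
tool_rot: [-0.0, 0.999, 0.045, -0.002]
contact_force: [-6.9, -0.9, 1.1]
gripper_width: 0.498
grasp_force: 63.8
```

```bash
python3 -c "
from h import *
padz()"
```

```text
[('top', 96, 29.6, 59), ('top', 48, 32.7, 5), ('side', 96, 28.3, 51), ('side', 48, 30.7, 29)] tool fix [-1.7  0.1] [-6.1 -0.4  0.6] 24.35
```

Emit:
jog_arm(targets=[[[0.03,0,0],[0,0,0],0],[[0.06,0,0],[0,0,0],0],[[0.06,0,0],[0,0,0],0]])

```text
time: 24.72
tool_pos: [0.5533, 0.0294, 0.027]
tool_rot: [-0.0, 0.999, 0.045, -0.001]
contact_force: [-4.7, -0.3, -0.7]
gripper_width: 0.502
grasp_force: 63.8
```

```bash
python3 -c "
from h import *
padz()"
```

```text
[('top', 96, 33.8, 60), ('top', 48, None, 0), ('side', 96, 33.0, 56), ('side', 48, 28.7, 20)] tool fix [0.2 0.1] [-5.6 -0.6  0.1] 24.825
```

The pad is back at 33.8 mm, so the hook has dropped behind the tooth. I'll let go and raise.

Emit:
jog_arm(targets=[[[0,0,0],[0,0,0],70],[[0,0,0],[0,0,0],100],[[0,0,0],[0,0,0],100],[[0,0,0],[0,0,0],100],[[0,0,-1.0],[0,0,0],100],[[0,0,-2.5],[0,0,0],100],[[0,0,-4.0],[0,0,0],100],[[0,0,-4.0],[0,0,0],100]])

```text
time: 25.82
tool_pos: [0.5571, 0.0292, 0.1317]
tool_rot: [0.0, 0.999, 0.045, 0.004]
contact_force: [0.6, 0.1, -0.5]
gripper_width: 1.001
grasp_force: 0.0
```

Emit:
jog_arm(targets=[[[-2.0,0,-1.0],[0,0,0],100],[[-4.0,0,-1.0],[0,0,0],100],[[-5.0,2,-1.0],[0,0,0],100],[[-5.0,4,-1.0],[0,0,0],100],[[-5.0,6,-1.0],[0,0,0],100],[[-5.0,6,-1.0],[0,0,0],100],[[-5.0,6,-1.0],[0,0,0],100]])

```text
time: 26.7
tool_pos: [0.4428, -0.1308, 0.1512]
tool_rot: [-0.001, 0.999, 0.045, -0.001]
contact_force: [0.4, -0.4, 0.2]
gripper_width: 0.998
grasp_force: 0.0
```

```bash
python3 - <<'E'
from h import *
padz(); donepos()
a=np.load('last_top.npz')['im'][110:270,140:330]; b=np.load('last_side.npz')['im'][150:290,180:330]
c=np.zeros((560,800,3),np.uint8); A=cv2.resize(a,(400,337)); B=cv2.resize(b,(400,373)); c[:337,:400]=A; c[:373,400:]=B
cv2.imwrite('pics/end.png',c[:380,:,::-1])
P=cloud('top',np.load('last_top.npz')['dep']).reshape(-1,3)
m=(P[:,0]>.55)&(P[:,0]<.64)&(P[:,1]>-.22)&(P[:,1]<-.12)&(P[:,2]>.034)&(P[:,2]<.08); print(P[m].mean(0),m.sum())
E
```

```text
[('top', 96, 33.0, 60), ('top', 48, 29.1, 20), ('side', 96, 32.5, 57), ('side', 48, 28.3, 21)] tool fix [-124.2 -148.8] [0.  0.2 1.4] 26.8
block x mm [-29.1  25.5] mid -1.8 ymax 24.7 278
[ 0.59403614 -0.16782459  0.04648149] 445
```

View pics/end.png

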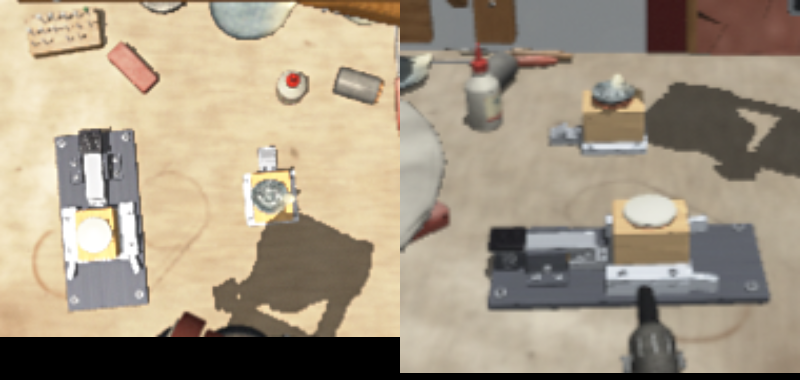

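The picture shows the blank carrier seated in the rails (left crop (95,235)). The catch is closed, the finished carrier stands upright on the bench (left crop (270,195)), and the bystanders are unmoved.

```bash
python3 -c "
from plant import *
print(job_done())"
```

```text
the job is handed in; nothing more can be done
None
```

I handed the job in at about 27 s: the finished carrier stands upright on the bench clear of the fixture, and the blank carrier is in the rails with the catch closed behind its tooth. No verdict came back, and the catch's 3 N hold on the tooth was not measured directly.

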